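Find the rocking corner of the painting plate and shim it

TASK

The white painting plate rocks on one of its four corners: press the corners with the fingertips until you find the one that gives. Then push that corner's standing shim tab down flat, leaving the other three tabs standing, and finish while holding that same corner of the plate down firmly, to show that it now stands solid. Only press: do not lift or shift the plate, and leave the dish and the two small pots where they stand.

Things in the scene. Friction and masses are not known exactly. Their poses are not given: they have to be found in the camera images.
- stand: dark steel levelling stand, fixed to the table: flat frame 176 x 224 mm under the white plate. Origin at its centre on the table, x away from the robot, y left at yaw 0. Four posts at x = +-52, y = +-68 mm look alike and carry the plate level, but one, unknown which, gives way: 2 N starts it, 4 N takes it to its stop 4.5 mm lower; it springs back when released. The others do not give.
- plate_mid (a point): centre of the top face of the loose white plate, 160 (x) x 200 (y) x 12 mm, 0.9 kg, top 56 mm above the table. It lies on the four posts inside four low guides (about 2 mm play). A small loose white dish stands on its middle (56 mm across, 14 mm high)
- corner_near_left (a point): point on the plate's top face near its corner nearest the robot, left (+y): x = +-60, y = +-75 mm from the plate's centre, 56 mm above the table; the place to press. On the corner that rocks this point goes down about 5 mm; on the others less than 1 mm
- corner_near_right (a point): point on the plate's top face near its corner nearest the robot, right (-y): x = +-60, y = +-75 mm from the plate's centre, 56 mm above the table; the place to press. On the corner that rocks this point goes down about 5 mm; on the others less than 1 mm
- corner_far_left (a point): point on the plate's top face near its corner far from the robot, left (+y): x = +-60, y = +-75 mm from the plate's centre, 56 mm above the table; the place to press. On the corner that rocks this point goes down about 5 mm; on the others less than 1 mm
- corner_far_right (a point): point on the plate's top face near its corner far from the robot, right (-y): x = +-60, y = +-75 mm from the plate's centre, 56 mm above the table; the place to press. On the corner that rocks this point goes down about 5 mm; on the others less than 1 mm
- shim_near_left (a joint): flip shim of the corner nearest the robot, left (+y): brass tab hinged on the stand at x = +-70, y = +-90 mm, 14 mm up (hinge along x), 77 mm long, 3 mm thick, pointing outward in y. 0 = standing 0.75 rad above level; grows as it is pushed down; 0.75 = flat, at its stop. Stays where left (3 N on its end moves it). Flat, its toe under the plate (0.5 mm below it) stops that corner rocking
- shim_near_right (a joint): flip shim of the corner nearest the robot, right (-y): brass tab hinged on the stand at x = +-70, y = +-90 mm, 14 mm up (hinge along x), 77 mm long, 3 mm thick, pointing outward in y. 0 = standing 0.75 rad above level; grows as it is pushed down; 0.75 = flat, at its stop. Stays where left (3 N on its end moves it). Flat, its toe under the plate (0.5 mm below it) stops that corner rocking
- shim_far_left (a joint): flip shim of the corner far from the robot, left (+y): brass tab hinged on the stand at x = +-70, y = +-90 mm, 14 mm up (hinge along x), 77 mm long, 3 mm thick, pointing outward in y. 0 = standing 0.75 rad above level; grows as it is pushed down; 0.75 = flat, at its stop. Stays where left (3 N on its end moves it). Flat, its toe under the plate (0.5 mm below it) stops that corner rocking
- shim_far_right (a joint): flip shim of the corner far from the robot, right (-y): brass tab hinged on the stand at x = +-70, y = +-90 mm, 14 mm up (hinge along x), 77 mm long, 3 mm thick, pointing outward in y. 0 = standing 0.75 rad above level; grows as it is pushed down; 0.75 = flat, at its stop. Stays where left (3 N on its end moves it). Flat, its toe under the plate (0.5 mm below it) stops that corner rocking
- pad_near_left (a point): top of the 26 x 20 mm pad at the outer end of the shim tab nearest the robot, left (+y), 67 mm from the hinge. Standing: about 60 mm above the table, 50 mm outward of the hinge; flat: 15.5 mm up, 67 mm outward. A finger coming straight down 45 to 50 mm outward of the hinge pushes the tab all the way, sliding along it
- pad_near_right (a point): top of the 26 x 20 mm pad at the outer end of the shim tab nearest the robot, right (-y), 67 mm from the hinge. Standing: about 60 mm above the table, 50 mm outward of the hinge; flat: 15.5 mm up, 67 mm outward. A finger coming straight down 45 to 50 mm outward of the hinge pushes the tab all the way, sliding along it
- pad_far_left (a point): top of the 26 x 20 mm pad at the outer end of the shim tab far from the robot, left (+y), 67 mm from the hinge. Standing: about 60 mm above the table, 50 mm outward of the hinge; flat: 15.5 mm up, 67 mm outward. A finger coming straight down 45 to 50 mm outward of the hinge pushes the tab all the way, sliding along it
- pad_far_right (a point): top of the 26 x 20 mm pad at the outer end of the shim tab far from the robot, right (-y), 67 mm from the hinge. Standing: about 60 mm above the table, 50 mm outward of the hinge; flat: 15.5 mm up, 67 mm outward. A finger coming straight down 45 to 50 mm outward of the hinge pushes the tab all the way, sliding along it
- pot_left_center (a point): centre of a loose small glass pot, 34 mm across, 42 mm high, on the table between the two left shims; leave alone
- pot_right_center (a point): the same on the right, between the two right shims; leave alone
- dish_mid (a point): middle of the loose white dish on the plate; leave alone

How it is judged:
On the way, in this order (a step that is already met when the one before it is completed fails the run):
1. the corner that rocks has been pressed and went down by more than 2.5 mm (z of any of corner_near_left, corner_near_right, corner_far_left, corner_far_right in the frame of stand below 0.0535 m), for 0.1 s.
2. exactly one shim tab is pushed down flat (over 0.66 rad), the other three still stand (under 0.30 rad) (((value of joint shim_near_left above 0.66 rad and value of joint each of shim_near_right, shim_far_left, shim_far_right below 0.3 rad) or (value of joint shim_near_right above 0.66 rad and value of joint each of shim_near_left, shim_far_left, shim_far_right below 0.3 rad) or (value of joint shim_far_left above 0.66 rad and value of joint each of shim_near_left, shim_near_right, shim_far_right below 0.3 rad) or (value of joint shim_far_right above 0.66 rad and value of joint each of shim_near_left, shim_near_right, shim_far_left below 0.3 rad))), for 0.2 s.
At the end, for the whole second after the job is handed in: The rocking corner's tab is flat (over 0.66 of 0.75 rad), the other three stand (under 0.30 rad); the fingers hold that corner down with over 3 N, level within 2.5 mm, so that over 1 N of it rests on that shim's toe; the plate is within 12 mm of its start (contact force between the fingers and plate above 3 N and distance of plate_mid from where it was at the start of the episode below 0.012 m and ((value of joint shim_near_left above 0.66 rad and value of joint each of shim_near_right, shim_far_left, shim_far_right below 0.3 rad and contact force between plate and shim_near_left above 1 N and z of corner_near_left in the frame of stand above 0.0535 m) or (value of joint shim_near_right above 0.66 rad and value of joint each of shim_near_left, shim_far_left, shim_far_right below 0.3 rad and contact force between plate and shim_near_right above 1 N and z of corner_near_right in the frame of stand above 0.0535 m) or (value of joint shim_far_left above 0.66 rad and value of joint each of shim_near_left, shim_near_right, shim_far_right below 0.3 rad and contact force between plate and shim_far_left above 1 N and z of corner_far_left in the frame of stand above 0.0535 m) or (value of joint shim_far_right above 0.66 rad and value of joint each of shim_near_left, shim_near_right, shim_far_left below 0.3 rad and contact force between plate and shim_far_right above 1 N and z of corner_far_right in the frame of stand above 0.0535 m))); the arm keeps its last pose, push and grip.
It fails at once if more than one shim tab pushed down (over 0.40 rad) (value of joint each of shim_near_left, shim_near_right above 0.4 rad or value of joint each of shim_near_left, shim_far_left above 0.4 rad or value of joint each of shim_near_left, shim_far_right above 0.4 rad or value of joint each of shim_near_right, shim_far_left above 0.4 rad or value of joint each of shim_near_right, shim_far_right above 0.4 rad or value of joint each of shim_far_left, shim_far_right above 0.4 rad).
It fails at once if the plate lifted or shifted by more than 12 mm (distance of plate_mid from where it was at the start of the episode above 0.012 m).
It fails at once if the dish or a pot moved by more than 20 mm (distance of any of dish_mid, pot_left_center, pot_right_center from where it was at the start of the episode above 0.02 m).
It also fails if it takes over 48 s, if anything falls off the work surface, if the arm or the gripper's body presses on something with over 40 N, if the wrist force passes 120 N, or if a joint passes its speed limit or range.

ROBOT

A 6-joint arm with a two-finger parallel gripper is mounted at the origin on the work surface. World frame = base frame: x ahead of the robot, y to its left, z up, the work surface at z = 0. Lengths are in m, angles in rad, forces in N, time in s.
With the tool pointing down it reaches from about 0.25 to 0.725 m from the base axis. Payload 4 kg.
Tool frame: the origin (TCP) lies midway between the tips of the shut fingers; the grasp point (between the pads) lies 19 mm behind it; z points along the fingers, y is the direction in which the jaws open and shut (so a half turn about z gives the same grasp; the last joint's range is limited). The gripper opens to 85 mm and grips with 20 to 120 N. Pads are 22 mm wide; open, the fingers measure 114 mm over their backs; the gripper's body (76 mm by 85 mm) begins 54 mm behind the grasp point. The pads swing forward as they close: fully open they stand 13 mm farther back than shut.
Start: joints at [-1.201, 0.241, 0.005, 1.335, 0, 1.571], TCP at [0.181, -0.466, 0.231] pointing down, gripper open.
Joint ranges: [-2.72, 2.72], [-1.05, 1.87], [-1.09, 1.28], [-1.99, 2.15], [-1.42, 1.44], [-3.14, 3.14]. Speed limits (rad/s): [2.79, 2.79, 3.14, 3.14, 3.14, 3.14].

INTERFACE

Orientations are given as a unit quaternion [x, y, z, w].
In Python, from workcell import get_obs, camera, camera_model, job_done, masks_of gives the robot as it stands.
- The arm moves only by the tool jog_arm, never from a script. Its argument "deltas" is a list that holds one entry, the list of rows, each a list of 7 numbers: the shift along the tool's x, y, z in mm, then the turn, a rotation vector about the tool's x, y, z in degrees, then the finger opening in mm, from 0 to 85.4. A call has 1 to 5 rows; each row shifts and turns the pose as measured when the row begins, along the tool's axes as they then stand; what a row does not reach is not made up. A row lasts 1/10 s, in which the tool goes at most 50 mm and 8.59 degrees, less where a joint would pass 70% of its speed; a pose out of reach is approached as far as the arm can. A call with a gripper value outside its range is refused whole. The fingers move at their own pace and stop on an object; the grip force is fixed at half the most. Time passes only in rows, so rows that do not move let the fingers close. It gives the time, the measured TCP pose, the force and the opening at its end, in the units of the state.
- get_obs(): the state, without advancing time (a new reading comes with each control period).
- camera(name): name is "side" or "top"; returns the picture (400x640x3 uint8, red, green, blue); there is no depth.
- camera_model(name): a dict with "fovy" (degrees; the focal length in pixels is half the picture's height over the tangent of half this angle, whatever the lens; pixels are square), "cx", "cy" (the principal point, pixels), "k1" (the pictures are not rectified: a ray, as slopes to the right and down, at radius r is drawn at 1 + k1 r^2 times it, then the intrinsics apply), "pose" (4x4, takes a point from camera to world coordinates). Camera axes: x right, y down, z forward; pixel columns grow to the right and rows downward; lengths in m; the calibration is good to about 2 mm. A picture is of the moment at which its call begins. camera_model takes no time and is no camera call.
- job_done(): hands the job in, once; it reports no verdict.
Trained networks look in the newest picture that a camera, given by its name, has taken for a name from the list of things; names that differ only in an ending like _2 or _b are one class to them, and where a whole thing is asked for, a point or a joint stands for the part that bears it (a point fixed in the world has none). Each returns a list of dicts, best first, with "conf" (0 to 1); they miss things now and then, are a little off and sometimes report something else, mostly with a low value. They report only what shows in the picture. A call takes as long as a camera call.
- masks_of(target, camera): "pixels" (400x640 bool, what is visible of it) and "at" ([column, row] in pixels, amid what is visible of it).
The state is a dict: "clock": time; "joint_pos": joint angles; "joint_vel": joint speeds; "tau": joint torques, N m; "eef_pos": TCP position; "tool_rot": TCP orientation; "ft_force": force on the tool from outside, world axes, zero at the start; "ft_torque": the same for the moment, N m; "grip_width": finger opening in m.
Only numpy, scipy, OpenCV 4.12 (cv2) and the standard library are available. Lean on these libraries where they do the work, as an engineer would, in place of code of your own. Each camera call takes 0.05 s, during which the arm holds its last target. There are 200 camera calls.

## Working session

There is one attempt and no reset: what is moved stays moved. The work goes in short steps, Python scripts to look and compute and a tool call to move; the robot and the scene stay as the last step left them, time stands still between calls to the robot, and variables do not carry over. Pictures are saved under pics/ and viewed, about 8 in all and at most 12, crops included, and the job is handed in when it is done.

Besides the shell and the picture viewer there is one more tool, called after "Emit:" as name(argument=value, ...) on one line, values as JSON. jog_arm: Moves the arm, as the interface text tells. Its arguments: {"type":"object","properties":{"deltas":{"type":"array"}},"required":["deltas"]}

```bash
mkdir -p pics; cat > h.py <<'E'
import numpy as np, cv2
from workcell import *
def K(n):
    m=camera_model(n); f=200/np.tan(np.radians(m["fovy"])/2); return m,f
def ray(n,uv):
    m,f=K(n); d=(np.array(uv,float)-[m["cx"],m["cy"]])/f; s=d.copy()
    for _ in range(20): s=d/(1+m["k1"]*(s@s))
    P=np.array(m["pose"]); return P[:3,3],P[:3,:3]@np.array([*s,1])
def at_z(n,uv,z):
    o,d=ray(n,uv); return o+d*(z-o[2])/d[2]
def proj(n,p):
    m,f=K(n); P=np.array(m["pose"]); c=P[:3,:3].T@(np.array(p)-P[:3,3]); s=c[:2]/c[2]
    return s*(1+m["k1"]*(s@s))*f+[m["cx"],m["cy"]]
def save(n,name):
    im=camera(n); cv2.imwrite(f"pics/{name}.png",im[:,:,::-1]); return im
E
python3 - <<'E'
from h import *
print(get_obs())
T=save("top","t0");S=save("side","s0")
for n in("top","side"): print(n,np.round(np.array(camera_model(n)["pose"]),3).tolist())
for t,z in(("plate_mid",.056),("dish_mid",.07),("stand",.01),("pot_left_center",.042),("shim_near_left",.04),("shim_far_right",.04)):
    for r in masks_of(t,"top")[:5]:
        p=r["pixels"]; ys,xs=np.nonzero(p); rc=cv2.minAreaRect(np.c_[xs,ys].astype(np.float32))
        print(t,round(r["conf"],2),r["at"],at_z("top",r["at"],z).round(3),p.sum(),at_z("top",rc[0],z).round(3), [at_z("top",q,z).round(3)[:2].tolist() for q in cv2.boxPoints(rc)])
E
```

```text
{'clock': 0.0, 'joint_pos': array([-1.20098813e+00,  2.41406730e-01,  3.75021833e-03,  1.33518797e+00,
        2.46606008e-05,  1.57080393e+00]), 'joint_vel': array([ 5.06985368e-04, -5.16002786e-04,  6.92892807e-04, -3.96213357e-05,
        1.55450563e-04, -1.33174971e-03]), 'tau': array([-1.63878130e-04, -3.72314429e+01,  2.52409887e+01,  1.69825897e-02,
        6.70770396e-05, -1.82979925e-06]), 'eef_pos': array([ 0.18050307, -0.46562241,  0.23042598]), 'tool_rot': array([ 9.82954072e-01,  1.83848423e-01, -1.76162857e-04, -1.00888810e-03]), 'ft_force': array([ 1.07107174, -0.02810387, -0.39359901]), 'ft_torque': array([ 0.02072981, -0.01944088, -0.02262027]), 'grip_width': 0.0855599646135944}
top [[-0.031, -0.992, 0.118, 0.476], [-0.999, 0.027, -0.037, 0.034], [0.034, -0.119, -0.992, 0.729], [0.0, 0.0, 0.0, 1.0]]
side [[0.713, -0.438, 0.547, 0.17], [-0.701, -0.441, 0.56, -0.385], [-0.004, -0.783, -0.622, 0.523], [0.0, 0.0, 0.0, 1.0]]
plate_mid 0.8 [344.5, 197.5] [ 0.568 -0.023  0.056] 10011 [ 0.56  -0.035  0.056] [[0.508, 0.081], [0.665, 0.043], [0.614, -0.155], [0.458, -0.11]]
di
[... 304 characters left out ...]
 197.3] [ 0.574 -0.024  0.01 ] 10072 [ 0.565 -0.04   0.01 ] [[0.509, 0.085], [0.677, 0.044], [0.624, -0.168], [0.457, -0.121]]
stand 0.28 [285.6, 145.0] [0.674 0.077 0.01 ] 286 [0.669 0.075 0.01 ] [[0.675, 0.104], [0.696, 0.089], [0.662, 0.045], [0.641, 0.06]]
pot_left_center 0.82 [266.5, 182.1] [0.6   0.11  0.042] 321 [0.6   0.111 0.042] [[0.602, 0.135], [0.624, 0.113], [0.598, 0.088], [0.576, 0.11]]
shim_near_left 0.52 [268.1, 225.5] [0.525 0.108 0.04 ] 330 [0.523 0.105 0.04 ] [[0.52, 0.133], [0.543, 0.125], [0.526, 0.077], [0.502, 0.085]]
shim_far_right 0.53 [434.8, 178.0] [ 0.6   -0.186  0.04 ] 351 [ 0.597 -0.18   0.04 ] [[0.61, -0.153], [0.609, -0.208], [0.584, -0.206], [0.585, -0.151]]
```

```bash
python3 - <<'E'
from h import *
from scipy.optimize import minimize
T=camera("top"); m=max(masks_of("plate_mid","top"),key=lambda r:r["conf"])["pixels"].astype(np.uint8)
h=cv2.morphologyEx(m,cv2.MORPH_CLOSE,np.ones((45,45),np.uint8))
def poly(q,hx=.08,hy=.1,z=.056):
    c,s=np.cos(q[2]),np.sin(q[2])
    return np.array([proj("top",[q[0]+c*x-s*y,q[1]+s*x+c*y,z]) for x,y in((hx,hy),(hx,-hy),(-hx,-hy),(-hx,hy))])
def cost(q):
    a=np.zeros((1600,2560),np.uint8); cv2.fillPoly(a,[np.int32(poly(q)*4+1.5)],1)
    return (cv2.resize(a.astype(np.float32),(640,400),interpolation=cv2.INTER_AREA)-h).__abs__().sum()
best=minimize(cost,[.56,-.037,-.25],method="Nelder-Mead",options=dict(initial_simplex=[[.56,-.037,-.25],[.57,-.037,-.25],[.56,-.027,-.25],[.56,-.037,-.2]],xatol=1e-4,fatol=.1))
print(best.x,best.fun); q=best.x
v=T[:,:,::-1].copy(); cv2.polylines(v,[np.int32(poly(q))],1,(0,0,255))
c,s=np.cos(q[2]),np.sin(q[2])
for n,x,y,z in [(a+b+k,X,Y,Z) for a,sx in(("n",-1),("f",1)) for b,sy in(("l",1),("r",-1)) for k,X,Y,Z in(("c",sx*.06,sy*.075,.056),("p",sx*.07,sy*.14,.06))]:
    w=[q[0]+c*x-s*y,q[1]+s*x+c*y,z]; print(n,np.round(w,3)); cv2.circle(v,tuple(np.int32(proj("top",w))),3,(0,255,0),-1)
cv2.imwrite("pics/t1.png",cv2.resize(v[80:330,180:500],None,fx=2.5,fy=2.4))
E
```

```text
[ 0.56022042 -0.03514458 -0.24420847] 164.0625
nlc [0.52  0.052 0.056]
nlp [0.526 0.118 0.06 ]
nrc [ 0.484 -0.093  0.056]
nrp [ 0.458 -0.154  0.06 ]
flc [0.637 0.023 0.056]
flp [0.662 0.084 0.06 ]
frc [ 0.6   -0.122  0.056]
frp [ 0.594 -0.188  0.06 ]
```

View pics/t1.png

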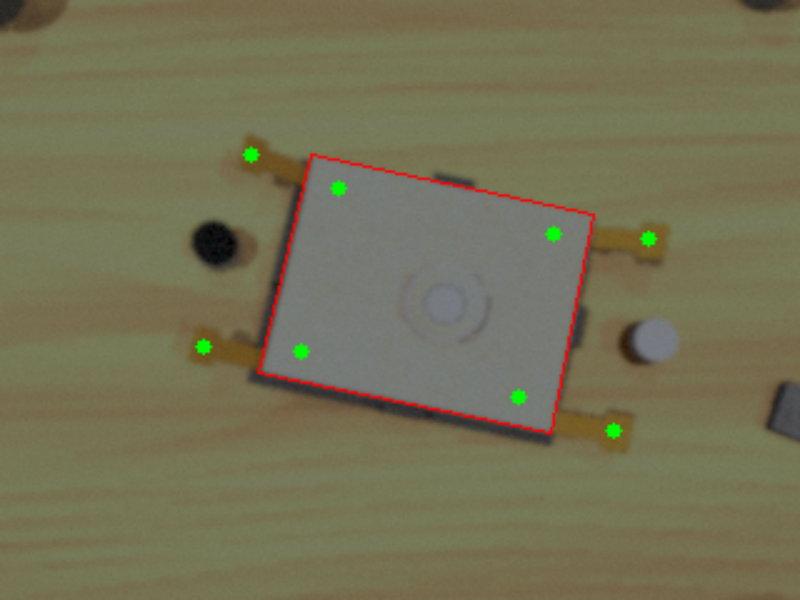

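View pics/s0.png

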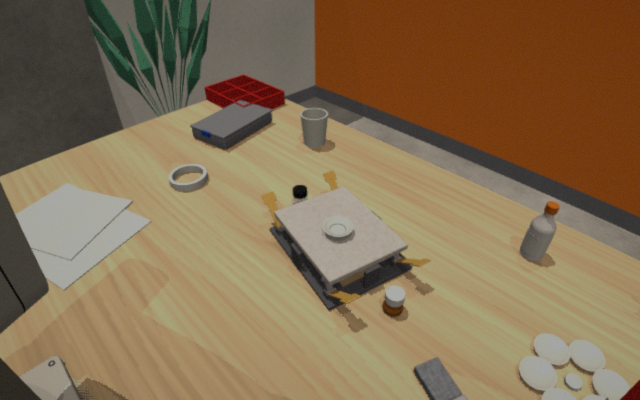

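Both views match: the plate outline fits the top picture (corners at 260,373 / 552,433 / 594,214 / 312,155 in the crop), and all four tabs are standing. Next I align the tool with the plate and shut the fingers.

Emit:
jog_arm(deltas=[[[0,0,0,0,0,7,0],[0,0,0,0,0,7,0],[0,0,0,0,0,7,0],[0,0,0,0,0,7,0],[0,0,0,0,0,7,0]]])

```text
clock: 1.0
eef_pos: [0.1807, -0.4662, 0.2314]
tool_rot: [0.991, -0.132, 0.0, 0.0]
ft_force: [0.5, 0.3, 0.1]
grip_width: 0.0124
```

```bash
cat >> h.py <<'E'
from scipy.spatial.transform import Rotation as R
Q=(.5602,-.0351,-.2442)
def W(x,y,z):
    c,s=np.cos(Q[2]),np.sin(Q[2]); return np.array([Q[0]+c*x-s*y,Q[1]+s*x+c*y,z])
def to(*w):
    o=get_obs(); r=R.from_quat(o["tool_rot"]); want=R.from_euler("xz",[np.pi,Q[2]])
    print("shift mm",(r.inv().apply(np.array(w)-o["eef_pos"])*1e3).round(1),"turn deg",np.degrees((r.inv()*want).as_rotvec()).round(2),"F",o["ft_force"].round(2),"pos",o["eef_pos"].round(4),o["joint_pos"].round(2),o["clock"])
E
python3 -c "
from h import *
to(*W(-.06,-.075,.075))"
```

```text
shift mm [ 194.9 -439.2  156.4] turn deg [ 0.01 -0.01 -1.18] F [0.51 0.26 0.13] pos [ 0.1807 -0.4662  0.2314] [-1.2   0.24  0.    1.34  0.    2.21] 1.0
```

Emit:
jog_arm(deltas=[[[19,-43,0,0,0,-1,0],[19,-43,0,0,0,0,0],[19,-43,0,0,0,0,0],[19,-43,0,0,0,0,0],[19,-43,0,0,0,0,0]]])

```text
clock: 1.5
eef_pos: [0.3286, -0.2822, 0.2309]
tool_rot: [0.991, -0.132, 0.001, 0.002]
ft_force: [1.5, -0.8, -0.2]
grip_width: 0.0001
```

Emit:
jog_arm(deltas=[[[19,-43,20,0,0,0,0],[19,-43,30,0,0,0,0],[19,-43,30,0,0,0,0],[19,-43,30,0,0,0,0],[19,-43,30,0,0,0,0]]])

```text
clock: 2.0
eef_pos: [0.4678, -0.1207, 0.1088]
tool_rot: [0.992, -0.125, 0.01, 0.002]
ft_force: [0.8, -1.5, 0.0]
grip_width: 0.0006
```

```bash
python3 -c "
from h import *
to(*W(-.06,-.075,.075))"
```

```text
shift mm [  8.1 -30.5  33.9] turn deg [ 0.13 -1.12 -0.4 ] F [ 0.85 -1.5   0.01] pos [ 0.4678 -0.1207  0.1088] [-0.25  0.29 -0.27  0.99 -0.    3.14] 2.0
```

Joint 6 is at its limit, so I turn the tool half a turn back, which gives the same finger shape.

Emit:
jog_arm(deltas=[[[0,0,0,0,0,-8.5,0],[0,0,0,0,0,-8.5,0],[0,0,0,0,0,-8.5,0],[0,0,0,0,0,-8.5,0],[0,0,0,0,0,-8.5,0]]])

```text
clock: 2.5
eef_pos: [0.4684, -0.1143, 0.1033]
tool_rot: [0.969, 0.248, 0.005, 0.003]
ft_force: [-0.4, -0.3, 0.3]
grip_width: 0.0
```

Emit:
jog_arm(deltas=[[[0,0,0,0,0,-8.5,0],[0,0,0,0,0,-8.5,0],[0,0,0,0,0,-8.5,0],[0,0,0,0,0,-8.5,0],[0,0,0,0,0,-8.5,0]]])

```text
clock: 3.0
eef_pos: [0.4689, -0.1142, 0.1036]
tool_rot: [0.811, 0.586, 0.004, 0.005]
ft_force: [-0.0, -1.2, 0.8]
grip_width: 0.0
```

Emit:
jog_arm(deltas=[[[0,0,0,0,0,-8.5,0],[0,0,0,0,0,-8.5,0],[0,0,0,0,0,-8.5,0],[0,0,0,0,0,-8.5,0],[0,0,0,0,0,-8.5,0]]])

```text
clock: 3.5
eef_pos: [0.4695, -0.1143, 0.1041]
tool_rot: [0.54, 0.842, 0.002, 0.006]
ft_force: [-0.2, 0.6, 0.5]
grip_width: -0.0001
```

Emit:
jog_arm(deltas=[[[0,0,0,0,0,-8.5,0],[0,0,0,0,0,-8.5,0],[0,0,0,0,0,-8.5,0],[0,0,0,0,0,-8.5,0],[0,0,0,0,0,-8.5,0]]])

```text
clock: 4.0
eef_pos: [0.47, -0.1144, 0.1046]
tool_rot: [0.194, 0.981, -0.001, 0.007]
ft_force: [0.4, 0.2, 0.6]
grip_width: 0.0
```

```bash
sed -i 's/\[np.pi,Q\[2\]\]/[np.pi,Q[2]+np.pi]/' h.py; python3 -c "
from h import *
to(*W(-.06,-.075,.075))"
```

```text
shift mm [-4.4 24.7 29.6] turn deg [ 0.01  0.83 -8.37] F [0.4  0.19 0.6 ] pos [ 0.47   -0.1144  0.1046] [-0.24  0.29 -0.27  0.99 -0.    0.15] 4.0
```

Emit:
jog_arm(deltas=[[[-4,25,15,0,1,-8.4,0],[0,0,15,0,0,0,0],[0,0,0,0,0,0,0]]])

```text
clock: 4.3
eef_pos: [0.4849, -0.0928, 0.075]
tool_rot: [0.12, 0.993, 0.0, 0.0]
ft_force: [-0.6, 0.8, -0.3]
grip_width: -0.0005
```

```bash
python3 -c "
from h import *
to(*W(-.06,-.075,.056)); save('side','s2')"
```

```text
shift mm [ 0.9 -0.8 19. ] turn deg [0.02 0.   0.25] F [-0.6   0.81 -0.26] pos [ 0.4849 -0.0928  0.075 ] [-0.19  0.36 -0.27  0.94  0.    0.05] 4.3
```

View pics/s2.png

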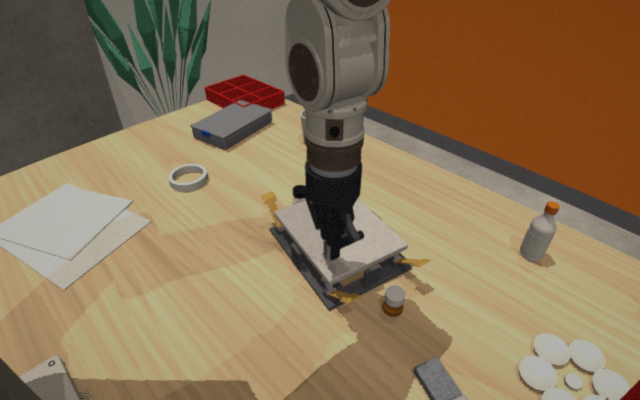

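The fingertips (about 335,258) are above the near-right corner, as intended. I press in small steps.

Emit:
jog_arm(deltas=[[[0,0,15,0,0,0,0],[0,0,2,0,0,0,0],[0,0,2,0,0,0,0]]])

```text
clock: 4.65
eef_pos: [0.4876, -0.0937, 0.0593]
tool_rot: [0.12, 0.993, 0.0, 0.003]
ft_force: [-0.4, -1.0, -0.9]
grip_width: -0.0001
```

Emit:
jog_arm(deltas=[[[0,0,1,0,0,0,0]]])

```text
clock: 4.75
eef_pos: [0.4877, -0.0939, 0.0588]
tool_rot: [0.121, 0.993, 0.0, 0.003]
ft_force: [-0.8, -0.2, -0.2]
grip_width: -0.0002
```

Emit:
jog_arm(deltas=[[[0,0,2,0,0,0,0]]])

```text
clock: 4.85
eef_pos: [0.4884, -0.0942, 0.0576]
tool_rot: [0.121, 0.993, 0.0, 0.004]
ft_force: [-0.6, -0.4, 1.2]
grip_width: -0.0001
```

Emit:
jog_arm(deltas=[[[0,0,2,0,0,0,0]]])

```text
clock: 4.95
eef_pos: [0.4887, -0.0943, 0.056]
tool_rot: [0.121, 0.993, 0.0, 0.005]
ft_force: [-1.5, 0.1, 6.6]
grip_width: -0.0
```

Emit:
jog_arm(deltas=[[[0,0,2,0,0,0,0]]])

```text
clock: 5.05
eef_pos: [0.4887, -0.0943, 0.0559]
tool_rot: [0.121, 0.993, 0.0, 0.005]
ft_force: [-9.1, 1.7, 25.7]
grip_width: 0.0001
```

Emit:
jog_arm(deltas=[[[0,0,2,0,0,0,0]]])

```text
clock: 5.15
eef_pos: [0.4887, -0.0943, 0.056]
tool_rot: [0.121, 0.993, 0.0, 0.005]
ft_force: [-6.0, 1.1, 16.8]
grip_width: -0.0001
```

Near-right is solid. The TCP z stayed at 0.0559 under 26 N. Next is far right, 120 mm along -tool x.

Emit:
jog_arm(deltas=[[[0,0,-20,0,0,0,0],[-40,0,0,0,0,0,0],[-40,0,0,0,0,0,0],[-37,0,0,0,0,0,0],[0,0,0,0,0,0,0]]])

```text
clock: 5.65
eef_pos: [0.6042, -0.123, 0.0796]
tool_rot: [0.121, 0.993, 0.0, 0.006]
ft_force: [-1.3, -0.0, 0.1]
grip_width: -0.0
```

```bash
python3 -c "
from h import *
to(*W(.06,-.075,.06))"
```

```text
shift mm [ 4.2 -0.3 19.6] turn deg [0.09 0.71 0.1 ] F [-1.31 -0.05  0.08] pos [ 0.6042 -0.123   0.0796] [-0.2   0.56  0.08  1.08  0.    0.04] 5.65
```

Emit:
jog_arm(deltas=[[[4,0,19,0,0.7,0,0],[0,0,2,0,0,0,0],[0,0,2,0,0,0,0]]])

```text
clock: 5.95
eef_pos: [0.5998, -0.122, 0.0559]
tool_rot: [0.121, 0.993, 0.001, -0.0]
ft_force: [-2.5, 0.2, 26.3]
grip_width: 0.0003
```

Emit:
jog_arm(deltas=[[[0,0,2,0,0,0,0]]])

```text
clock: 6.05
eef_pos: [0.5998, -0.122, 0.056]
tool_rot: [0.121, 0.993, 0.001, 0.001]
ft_force: [-3.4, 0.1, 12.3]
grip_width: -0.0003
```

Emit:
jog_arm(deltas=[[[0,0,2,0,0,0,0]]])

```text
clock: 6.15
eef_pos: [0.5997, -0.122, 0.0561]
tool_rot: [0.121, 0.993, 0.0, 0.002]
ft_force: [-0.1, 0.4, 6.9]
grip_width: -0.0004
```

Emit:
jog_arm(deltas=[[[0,0,2,0,0,0,0]]])

```text
clock: 6.25
eef_pos: [0.5997, -0.122, 0.0561]
tool_rot: [0.121, 0.993, 0.0, 0.004]
ft_force: [-0.3, 0.6, 7.4]
grip_width: -0.0
```

Far-right is also solid: 26 N at 0.0559. Next is far left.

Emit:
jog_arm(deltas=[[[0,0,-22,0,0,0,0],[0,42,0,0,0,0,0],[0,42,0,0,0,0,0],[0,42,0,0,0,0,0],[0,20,0,0,0,0,0]]])

```text
clock: 6.75
eef_pos: [0.6298, 0.0202, 0.0805]
tool_rot: [0.126, 0.992, 0.0, 0.002]
ft_force: [0.9, -0.5, -0.3]
grip_width: 0.0001
```

```bash
python3 -c "
from h import *
to(*W(.06,.075,.06))"
```

```text
shift mm [-5.7  4.5 20.5] turn deg [ 0.04  0.26 -0.43] F [ 0.92 -0.54 -0.27] pos [0.6298 0.0202 0.0805] [ 0.03  0.59  0.13  1.11 -0.    0.28] 6.75
```

Emit:
jog_arm(deltas=[[[-6,4,18,0,0.3,0,0],[0,0,2,0,0,0,0],[0,0,2,0,0,0,0]]])

```text
clock: 7.05
eef_pos: [0.6345, 0.0274, 0.0592]
tool_rot: [0.122, 0.993, 0.001, -0.001]
ft_force: [-0.5, 0.6, -0.0]
grip_width: -0.0
```

Emit:
jog_arm(deltas=[[[0,0,2,0,0,0,0]]])

```text
clock: 7.15
eef_pos: [0.6335, 0.0269, 0.0572]
tool_rot: [0.122, 0.992, 0.001, -0.001]
ft_force: [0.2, 0.6, 0.5]
grip_width: -0.0
```

Emit:
jog_arm(deltas=[[[0,0,2,0,0,0,0]]])

```text
clock: 7.25
eef_pos: [0.6334, 0.0264, 0.0557]
tool_rot: [0.123, 0.992, 0.001, -0.001]
ft_force: [0.3, 0.8, 2.9]
grip_width: 0.0003
```

Emit:
jog_arm(deltas=[[[0,0,2,0,0,0,0]]])

```text
clock: 7.35
eef_pos: [0.6335, 0.0263, 0.0545]
tool_rot: [0.123, 0.992, 0.001, -0.0]
ft_force: [-0.4, 2.4, 3.7]
grip_width: 0.0
```

It gives. I keep pressing to confirm and to complete step 1.

Emit:
jog_arm(deltas=[[[0,0,2,0,0,0,0],[0,0,2,0,0,0,0]]])

```text
clock: 7.55
eef_pos: [0.6339, 0.0264, 0.052]
tool_rot: [0.124, 0.992, 0.002, 0.0]
ft_force: [-0.9, 2.0, 4.3]
grip_width: -0.0002
```

Emit:
jog_arm(deltas=[[[0,0,1,0,0,0,0],[0,0,1,0,0,0,0]]])

```text
clock: 7.75
eef_pos: [0.6339, 0.0264, 0.0515]
tool_rot: [0.124, 0.992, 0.003, 0.001]
ft_force: [-2.9, 0.6, 9.0]
grip_width: 0.0
```

Far-left is the rocking corner: it went down 4.5 mm at about 4 N, then hit its stop. Now to its shim tab.

Emit:
jog_arm(deltas=[[[0,0,-20,0,0,0,0],[0,0,-15,0,0,0,0],[-8,35,0,0,0,0,0],[0,25,0,0,0,0,0],[0,0,0,0,0,0,0]]])

```text
clock: 8.25
eef_pos: [0.657, 0.079, 0.0859]
tool_rot: [0.126, 0.992, -0.0, 0.001]
ft_force: [-0.0, -0.6, -0.1]
grip_width: -0.0002
```

```bash
python3 -c "
from h import *
to(*W(.07,.138,.07)); save('top','t3');v=cv2.imread('pics/t3.png');cv2.imwrite('pics/t3.png',cv2.resize(v[80:330,180:500],None,fx=2.5,fy=2.4))"
```

```text
shift mm [-3.6  3.9 15.9] turn deg [-0.04  0.09 -0.53] F [-0.01 -0.59 -0.12] pos [0.657  0.079  0.0859] [ 0.12  0.65  0.25  1.17 -0.    0.37] 8.25
```

View pics/t3.png

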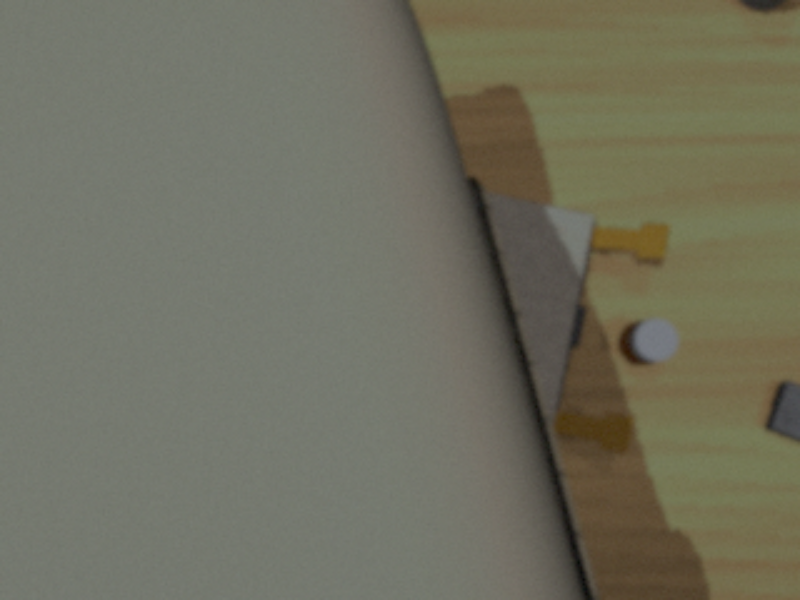

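The arm blocks the top view of the tab, but the plate hasn't moved (corner still at 594,216). I'll press straight down and watch force and height.

Emit:
jog_arm(deltas=[[[-4,3,10,0,0,0,0],[0,0,10,0,0,0,0],[0,0,6,0,0,0,0]]])

```text
clock: 8.6
eef_pos: [0.6613, 0.0766, 0.0575]
tool_rot: [0.128, 0.992, -0.002, 0.001]
ft_force: [-1.0, 0.5, 2.9]
grip_width: 0.0003
```

Emit:
jog_arm(deltas=[[[0,0,6,0,0,0,0],[0,0,6,0,0,0,0]]])

```text
clock: 8.8
eef_pos: [0.6611, 0.0752, 0.0442]
tool_rot: [0.129, 0.992, -0.002, 0.0]
ft_force: [0.0, 0.7, 3.0]
grip_width: 0.0
```

```bash
python3 -c "
from h import *
to(*W(.07,.138,.02))"
```

```text
shift mm [ 1.4  6.6 24.2] turn deg [-0.25  0.07 -0.84] F [0.04 0.68 2.96] pos [0.6611 0.0752 0.0442] [ 0.12  0.69  0.21  1.1  -0.    0.37] 8.8
```

Emit:
jog_arm(deltas=[[[0,4,5,0,0,-0.8,0],[0,3,6,0,0,0,0],[0,1,6,0,0,0,0]]])

```text
clock: 9.1
eef_pos: [0.6629, 0.0818, 0.0259]
tool_rot: [0.122, 0.992, -0.003, 0.0]
ft_force: [-0.1, 0.6, 2.8]
grip_width: -0.0003
```

Emit:
jog_arm(deltas=[[[0,1,4,0,0,0,0],[0,1,3,0,0,0,0]]])

```text
clock: 9.3
eef_pos: [0.6632, 0.0836, 0.0176]
tool_rot: [0.122, 0.992, -0.004, 0.0]
ft_force: [0.0, -2.0, 2.7]
grip_width: 0.0001
```

Emit:
jog_arm(deltas=[[[0,1,3,0,0,0,0],[0,0,2,0,0,0,0]]])

```text
clock: 9.5
eef_pos: [0.6635, 0.084, 0.0153]
tool_rot: [0.122, 0.992, -0.004, 0.0]
ft_force: [-7.5, -1.5, 18.7]
grip_width: 0.0002
```

```bash
python3 -c "
from h import *
to(*W(.07,.138,.0155))"
```

```text
shift mm [ 1.4 -2.6 -0.2] turn deg [-0.49  0.11 -0.08] F [-7.51 -1.52 18.67] pos [0.6635 0.084  0.0153] [ 0.13  0.72  0.2   1.05 -0.01  0.38] 9.5
```

The tab is at its stop (z 15.3 mm, force jumped to 19 N). I lift off and go back over the corner.

Emit:
jog_arm(deltas=[[[0,0,0,0,0,0,0],[0,0,-30,0,0,0,0],[0,0,-40,0,0,0,0],[4,-30,0,0,0,0,0],[4,-33,0,0,0,0,0]]])

```text
clock: 10.0
eef_pos: [0.6401, 0.0306, 0.086]
tool_rot: [0.118, 0.993, -0.002, -0.001]
ft_force: [0.2, -0.8, -1.2]
grip_width: -0.0
```

```bash
python3 -c "
from h import *
to(*W(.06,.075,.06));save('side','s4');v=cv2.imread('pics/s4.png');cv2.imwrite('pics/s4.png',cv2.resize(v[150:320,220:460],None,fx=3.3,fy=3.3))"
```

```text
shift mm [ 1.7 -7.9 26. ] turn deg [-0.27 -0.06  0.41] F [ 0.16 -0.84 -1.25] pos [0.6401 0.0306 0.086 ] [ 0.05  0.61  0.18  1.15 -0.    0.29] 10.0
```

View pics/s4.png

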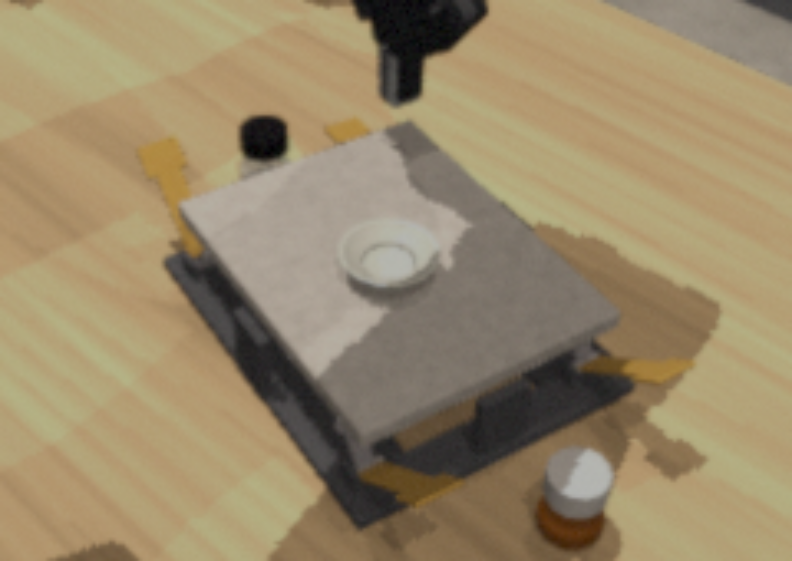

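The far-left tab (348,130) now lies low behind the plate. The other three (165,160; 410,485; 640,368) still stand, and the dish and pots are in place. Now the holding press.

Emit:
jog_arm(deltas=[[[2,-8,20,0,0,0.4,0],[0,0,4,0,0,0,0],[0,0,3,0,0,0,0]]])

```text
clock: 10.35
eef_pos: [0.6353, 0.017, 0.0603]
tool_rot: [0.126, 0.992, -0.003, 0.0]
ft_force: [0.1, -0.2, 0.7]
grip_width: 0.0003
```

Emit:
jog_arm(deltas=[[[0,0,2,0,0,0,0]]])

```text
clock: 10.45
eef_pos: [0.6352, 0.0176, 0.0577]
tool_rot: [0.125, 0.992, -0.002, -0.0]
ft_force: [0.7, 0.3, -0.6]
grip_width: 0.0001
```

Emit:
jog_arm(deltas=[[[0,0,2,0,0,0,0]]])

```text
clock: 10.55
eef_pos: [0.6356, 0.0183, 0.0557]
tool_rot: [0.125, 0.992, -0.002, -0.0]
ft_force: [0.1, -1.6, 2.6]
grip_width: -0.0001
```

Emit:
jog_arm(deltas=[[[0,0,2,0,0,0,0]]])

```text
clock: 10.65
eef_pos: [0.6358, 0.0184, 0.0553]
tool_rot: [0.125, 0.992, -0.003, 0.0]
ft_force: [-6.9, -3.4, 16.6]
grip_width: -0.0004
```

It now stops 0.7 mm down, at 17 N. Before, it went down 4.5 mm at 4 N. I check that the hold is steady.

```bash
python3 -c "
from h import *
for i in range(12):
    if i==0: save('side','s5')
    else: camera('side')
    if i%2==0:
        o=get_obs();print(o['clock'],o['ft_force'].round(1),o['eef_pos'].round(4))
m=[(round(r['conf'],2),r['at']) for r in masks_of('shim_far_left','side')];print(m)"
```

```text
10.7 [-4.2 -1.6  7.7] [0.6357 0.0184 0.0555]
10.8 [-4.  -2.6  7.8] [0.6357 0.0183 0.0555]
10.9 [-3.7 -0.4  8.7] [0.6357 0.0184 0.0555]
11.0 [-3.9 -1.5  8.1] [0.6357 0.0183 0.0555]
11.1 [-4.5 -2.3  7.6] [0.6357 0.0183 0.0555]
11.2 [-4.2 -2.   7.9] [0.6357 0.0183 0.0555]
[(0.6, [325.1, 187.3]), (0.19, [272.5, 200.7])]
```

A steady 8 N. I press a little more for margin.

Emit:
jog_arm(deltas=[[[0,0,3,0,0,0,0]]])

```text
clock: 11.4
eef_pos: [0.6358, 0.0183, 0.0553]
tool_rot: [0.125, 0.992, -0.003, 0.001]
ft_force: [-7.8, -2.6, 18.6]
grip_width: -0.0
```

```bash
python3 -c "
from h import *
for i in range(6):
    camera('side');o=get_obs();print(o['clock'],o['ft_force'].round(1),o['eef_pos'].round(4))
if o['ft_force'][2]>7: print(job_done())"
```

```text
11.45 [-5.8 -1.1 12.4] [0.6357 0.0183 0.0554]
11.5 [-5.2 -1.3 13. ] [0.6357 0.0183 0.0554]
11.55 [-6.4 -1.7 13.3] [0.6358 0.0184 0.0554]
11.6 [-5.7 -1.2 13.6] [0.6357 0.0184 0.0554]
11.65 [-5.8 -1.6 13.7] [0.6358 0.0183 0.0554]
11.7 [-5.4 -2.5 12.5] [0.6358 0.0183 0.0554]
the job is handed in; nothing more can be done
None
```

The far-left corner is the one that rocks. Its shim tab is now flat, and I handed the job in at 11.7 s while holding that corner down. No verdict was reported.

- **Finding the corner:** Near-right and far-right held firm, with the fingertips stopping at about 56 mm under 26 N. Far-left gave way at 3–4 N and went down to 51.5 mm. I didn't press near-left, because far-left had already shown itself.
- **Shim:** I pushed the far-left tab to its stop, with the fingertips at 15.3 mm and the force jumping to about 19 N. The side picture taken afterwards shows it lying low, with the other three tabs standing and the dish and pots in place.
- **Final hold:** The last readings showed a steady 12.5–13.7 N downward at 55.4 mm, so the corner now stands solid.

The load on the shim's toe can't be measured directly; I inferred it from the corner no longer sinking. The hold point was about 5 mm off the nominal press point. During the hold there was also a sideways force of about 6 N, and the fingertips did not drift. I didn't re-measure the plate's position at the end.

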